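# Fit the red-collared beater into the hand mixer and hold it home

### The arm

A 7-joint arm with a two-finger parallel gripper is mounted at the origin on the work surface. World frame = base frame: x ahead of the robot, y to its left, z up, the work surface at z = 0. Lengths are in m, angles in degrees, forces in N, time in s.
With the tool pointing down it reaches from about 0.4 to 0.875 m from the base axis. Payload 6.5 kg.
Tool frame: the origin (TCP) lies between the finger pads, 19 mm behind the fingertips; this is the grasp point; z points along the fingers, y is the line along which they close (so a half turn about z gives the same grasp; the last joint's range is limited). The gripper opens to 88 mm and grips with 3 to 60 N. Pads are 18 mm wide; open, the fingers measure 123 mm over their backs; the gripper's body (75 mm by 187 mm) begins 45 mm behind the grasp point.
Start: joints at [-70.141, 30.733, -0.252, 88.115, 0.149, 61.152, -4.079], TCP at [0.261, 0.595, 0.257] pointing down, gripper open.
Joint ranges: [-154.64, 154.64], [-21.42, 123.67], [-72.66, 72.17], [13.99, 137.28], [-74.86, 254.86], [10.95, 109.41], [-158.01, 158.01]. Speed limits (degrees/s): [136.94, 136.94, 180, 180, 180, 180, 180].

### API

Orientations are given as [roll, pitch, yaw] about the fixed x, y, z axes, in that order (R = Rz(yaw) Ry(pitch) Rx(roll)).
In Python, from rig import manip gives the robot as it stands.
- The arm moves only by the shell command python3 -m handwheel 'ROWS' [OPENING] [FORCE]. ROWS is JSON, a list of rows, each an object with "offset": the shift along the tool's x, y, z in m, a list of three; "yaw": the turn about the tool's z in degrees. In form: [{"offset": [dx, dy, dz], "yaw": yaw}, ...]. A call has 1 to 20 rows; each row is the pose to reach, as a shift and turn from the pose commanded when the call began, along the tool's axes at that moment; what a row does not reach only later rows make up. A row lasts 1/12 s, in which the tool goes at most 41.7 mm and 7.16 degrees, less where a joint would pass 70% of its speed; a pose out of reach is approached as far as the arm can. A call with a gripper value outside its range is refused whole. OPENING is the closure, from 0 (fully open) to 1 (shut), set as the call begins (- or left out, the last holds). The fingers move at their own pace and stop on an object; FORCE is the grip in N (left out, the last holds). Time passes only in rows, so rows that repeat a pose let the fingers close. It gives the time, the measured TCP pose, the force, the opening and the grip force at its end, in the units of the state.
- manip.get_obs(): the state, without advancing time (a new reading comes with each control period).
- manip.read_camera(name): name is "side" or "top" or "wrist"; returns the picture (420x560x3 uint8, red, green, blue); there is no depth.
- manip.camera_model(name): a dict with "intrinsics" (3x3 intrinsics, pixels), "extrinsics" (4x4, takes a point from camera to world coordinates). Camera axes: x right, y down, z forward; pixel columns grow to the right and rows downward; lengths in m; the calibration is good to about 2 mm. A picture is of the moment at which its call begins: read the wrist's pose just before it. camera_model takes no time and is no camera call; for the wrist camera it gives the pose at the moment of the call.
- manip.sign_off(): hands the job in; it is judged then, once.
Trained networks look in the newest picture that a camera, given by its name, has taken for a name from the list of things; names that differ only in an ending like _2 or _b are one class to them, and where a whole thing is asked for, a point or a joint stands for the part that bears it (a point fixed in the world has none). Each returns a list of dicts, best first, with "confidence" (0 to 1); they miss things now and then, are a little off and sometimes report something else, mostly with a low value. They report only what shows in the picture. A call takes as long as a camera call. They do not tell look-alikes from the thing itself.
- manip.spot_in(query, camera): "box" ([left, top, right, bottom] as shares, 0 to 1, of the picture: columns of its width, rows of its height, round what is visible of it).
The state is a dict: "time": time; "joint_pos": joint angles; "dq": joint speeds; "effort": joint torques, N m; "tcp_pos": TCP position; "tcp_rot": TCP orientation; "ft_force": force on the tool from outside, world axes, zero at the start; "ft_torque": the same for the moment, N m; "finger_gap": opening from 0.0 (shut) to 1.0 (fully open); "finger_force": force on a finger pad.
Only numpy, scipy, OpenCV 4.12 (cv2) and the standard library are available. Lean on these libraries where they do the work, as an engineer would, in place of code of your own. Each camera call takes 0.05 s, during which the arm holds its last target. There are 200 camera calls.

### The job

Take the whisk beater with the red collar out of the wooden caddy and fit it into the red socket of the upside-down hand mixer: turn it until its four lugs drop into the cross-shaped slots, then slide it down until its collar sits flush on the socket. The socket has an eject spring, so finish while still gripping the beater by its cage and pressing it fully home; do not let go. Leave the dough hook and everything else on the worktop where they are.

Things in the scene. Friction and masses are not known exactly. Their poses are not given: they have to be found in the camera images.
- beater: Steel whisk beater with red collar, 121 mm long, 90 g, upright in one of the caddy's two holes, cage up, any yaw; a quarter turn looks and fits the same. Origin at the lowest point of the stem, z up along it. From there: round pilot pin 8.5 mm diameter to z 8, its tip tapered to 4 mm; four drive lugs z 8 to 23; red collar disc, 32 mm diameter, z 24 to 30; neck; cage z 47 to 121, 51 mm wide.
- beater_collar (a point): Centre of the underside of the beater's red collar, 24 mm above the stem tip; lies on the socket face when the beater is home. Axes as the beater's. The four lugs below it form a cross along its x and y axes, 20 mm across, 4 mm thick (their lowest 3 mm: 18 mm across, 3 mm thick).
- beater_grip (a point): Point on the beater's axis to grip at, 85 mm above the stem tip. Around it the cage has four flat upright straps on the +x, -x, +y and -y sides, in line with the lugs, straight from z 62 to 108 mm of the beater, 12 mm wide, 3 mm thick, 51 mm over facing straps. Grip across two facing straps.
- red_face (a point): Centre of the top face of the red socket, 126 mm above the worktop, 6 mm proud of the mixer. A red drive piece 32 mm across with a cross-shaped opening: slots 6 mm wide, 22 mm end to end, along this point's x and y axes, round an 11 mm square bore; z up. Starts at any angle; it can turn about z but drags (0.05 N m), so it stays put until lugs catch.
- white_face (a point): The same point on the identical white socket, 50 mm beside the red one. Not to be used.
- red_spring (a joint): Travel of the brass eject pin deep in the red socket, in m: 0 at rest, when its top is 14 mm below the socket face; about 0.010 when the beater is home. It pushes up with 4 N at 0, 9 N at 0.010, and lifts the beater out again if not held down.
- mixer: Green hand mixer fixed upside down in its wooden stand, 200 mm long (x), 125 mm over the stand (y), top of the body 120 mm above the worktop. Origin on the worktop under its centre; the red socket at x -45, y -25 mm, the white at x -45, y +25 mm.
- caddy: Fixed wooden attachment caddy, 75 x 190 x 45 mm, long along its y axis, with two 25 mm holes right through at y -55 and +55 mm. Origin on the worktop under its centre. The collars of the attachments rest on its top, so that a stem tip hangs 21 mm above the worktop.
- dough_hook: Steel dough hook with white collar, 117 mm long, about 45 mm across, in the caddy's other hole. Origin at the stem tip. Stays there.
- rolling_pin: Wooden rolling pin, 50 mm diameter, 380 mm long, lying along y on the far side. Bystander.
- bunny_cutter: Steel rabbit-shaped cutter, about 65 x 100 mm, 25 mm high. Bystander.
- round_cutter: Copper ring cutter, 60 mm diameter, 30 mm high. Bystander.
- mixing_bowl: White bowl, 150 mm across, 70 mm high. Bystander.
- sprinkle_jar: Glass jar with yellow cap, 64 mm diameter, 110 mm high. Bystander.
- measuring_cup: Blue mug, 72 mm diameter, 70 mm high. Bystander.
Not all that is in view belongs to the job. What is shaped like the beater but orange is not meant.

How it is judged:
By the outcome, as a careful person would: the job done as asked, in the order asked, and still so for the second after the job is handed in, while the arm keeps its last pose, push and grip.
It also fails if it takes over 42 s, if anything falls off the work surface, if the arm or the gripper's body presses on something with over 40 N, if the wrist force passes 120 N, or if a joint passes its speed limit or range.

## Working session

There is one attempt and no reset: what is moved stays moved. The work goes in short steps, Python scripts to look and compute and a shell command to move; the robot and the scene stay as the last step left them, time stands still between calls to the robot, and variables do not carry over. Pictures are saved under pics/ and viewed, at most 10 in all, crops included, and the job is handed in when it is done.

```bash
mkdir -p pics; cat > h.py <<'E'
import numpy as np, cv2
from rig import manip
def snap(c,f=None):
    im=manip.read_camera(c)
    if f: cv2.imwrite('pics/'+f,im[:,:,::-1])
    return im
def ray(c,u,v,z):
    m=manip.camera_model(c);K=np.array(m['intrinsics']);T=np.array(m['extrinsics'])
    d=T[:3,:3]@np.linalg.solve(K,[u,v,1]);o=T[:3,3]
    return o+d*(z-o[2])/d[2]
def proj(c,p):
    m=manip.camera_model(c);K=np.array(m['intrinsics']);T=np.array(m['extrinsics'])
    q=K@(T[:3,:3].T@(np.array(p)-T[:3,3]));return q[:2]/q[2]
E
python3 - <<'E'
from h import *
a=snap('top','top.png');
for n in ['beater','beater_collar','red_face','white_face','dough_hook','mixer','caddy']:
    for r in manip.spot_in(n,'top')[:3]:
        b=np.array(r['box'])*[560,420,560,420];print(n,round(r['confidence'],2),b.round())
snap('side','side.png')
for n in ['beater','mixer','caddy','dough_hook']:
    for r in manip.spot_in(n,'side')[:3]:
        b=np.array(r['box'])*[560,420,560,420];print('side',n,round(r['confidence'],2),b.round())
for c in ['top','side','wrist']: print(c,np.array(manip.camera_model(c)['extrinsics']).round(3).tolist(),manip.camera_model(c)['intrinsics'])
print(manip.get_obs())
E
```

```text
beater 0.58 [274. 203. 296. 221.]
beater 0.5 [318. 219. 340. 237.]
beater_collar 0.67 [275. 197. 293. 221.]
beater_collar 0.61 [319. 217. 337. 237.]
red_face 0.5 [197. 129. 335. 147.]
red_face 0.45 [226. 227. 244. 244.]
white_face 0.55 [204. 232. 221. 247.]
dough_hook 0.76 [361. 225. 380. 245.]
mixer 0.73 [191. 177. 251. 261.]
caddy 0.79 [308. 211. 386. 256.]
caddy 0.51 [227. 228. 241. 241.]
side beater 0.73 [281. 204. 296. 238.]
side beater 0.61 [272. 227. 296. 264.]
side mixer 0.69 [227. 163. 297. 229.]
side caddy 0.75 [269. 252. 307. 319.]
side dough_hook 0.68 [279. 267. 296. 298.]
side dough_hook 0.23 [325. 175. 383. 253.]
side dough_hook 0.21 [270. 248. 305. 317.]
top [[0.002, -0.99, 0.139, 0.446], [-1.0, 0.0, 0.012, -0.041], [-0.012, -0.139, -0.99, 1.087], [0.0, 0.0, 0.0, 1.0]] [[391.50170536   0.         277.98877558]
 [  0.         391.50170536 208.04687598]
 [  0.           0.           1.        ]]
side [[0.956, -0.2, 0.216, 0.318], [-0.293, -0.594, 0.749, -0.907], [-0.021, -0.779, -0.626, 0.846], [0.0, 0.0, 0.0, 1.0]] [[421.7674573    0.         280.83039029]
 [  0.       
[... 320 characters left out ...]

{'time': 0.65, 'joint_pos': array([-70.14221234,  30.73289938,  -0.24999962,  88.11611089,
         0.15073257,  61.15120176,  -4.07941941]), 'dq': array([-0.0435297 ,  0.040504  , -0.04869714, -0.03645844,  0.03207229,
       -0.14034224,  0.07081357]), 'effort': array([-2.60472143e-04, -5.70703018e+01,  9.90083814e-01, -2.51853633e+01,
       -5.61922300e-02,  1.08868961e-02,  4.00531439e-05]), 'tcp_pos': array([0.26077758, 0.59538331, 0.2574162 ]), 'tcp_rot': array([1.79999591e+02, 4.24917530e-03, 1.56350411e+02]), 'ft_force': array([ 0.40937565,  0.11225403, -0.7451241 ]), 'ft_torque': array([-0.02281525, -0.0300063 ,  0.03472562]), 'finger_force': 0.0, 'finger_gap': 1.0018185528924115}
```

```bash
python3 - <<'E'
import cv2
a=cv2.imread('pics/top.png');b=cv2.imread('pics/side.png')
cv2.imwrite('pics/t2.png',cv2.resize(a[110:290,160:400],None,fx=3.3,fy=3.3,interpolation=2))
cv2.imwrite('pics/s2.png',cv2.resize(b[150:330,200:400],None,fx=3.3,fy=3.3,interpolation=2))
E
```

```text
(no output)
```

View pics/t2.png

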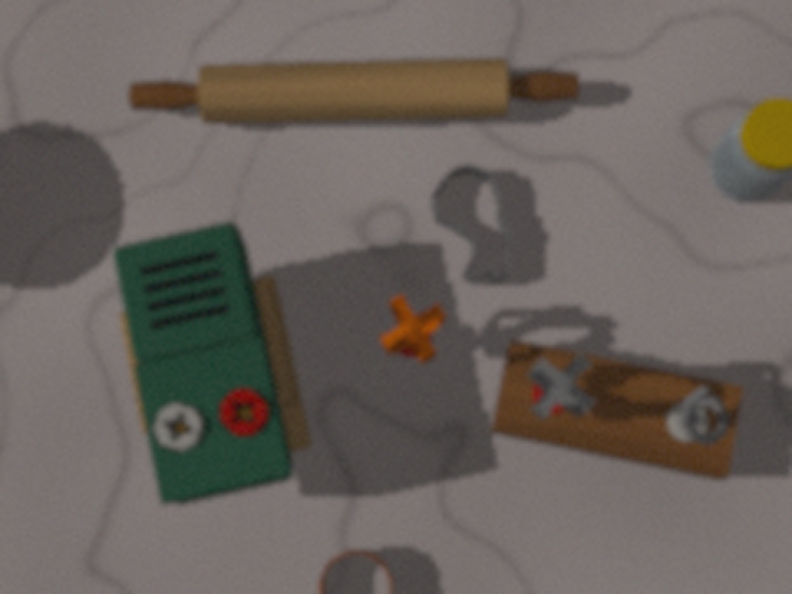

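View pics/s2.png

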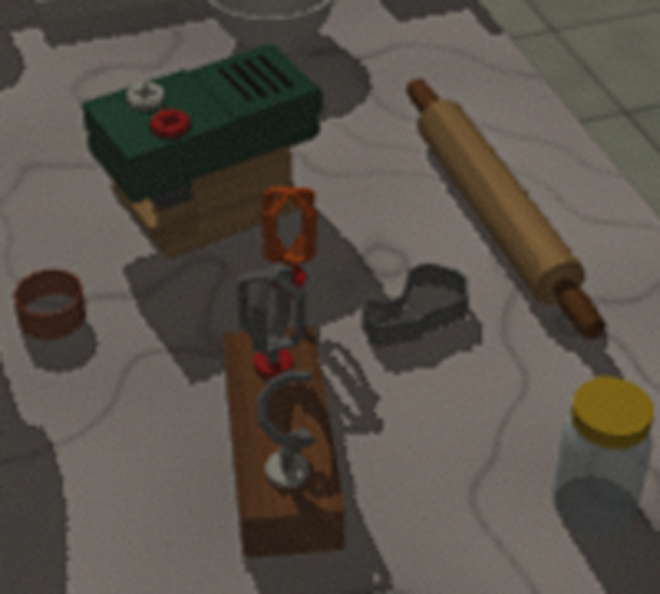

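```bash
cat >> h.py <<'E'
def off(p):
    o=manip.get_obs();y=np.radians(o['tcp_rot'][2]);d=np.array(p)-o['tcp_pos']
    return np.array([d[0]*np.cos(y)+d[1]*np.sin(y),d[0]*np.sin(y)-d[1]*np.cos(y),-d[2]]).round(4)
E
python3 - <<'E'
from h import *
b=ray('top',329,226.7,.142);r=ray('top',233.9,234.8,.126);w=ray('top',214.2,239.4,.126)
print('beater',b,'red',r,'white',w,np.linalg.norm(r-w),'orange',ray('top',285,210,.12),'hook',ray('top',370,237,.048), 'caddy corners',[ray('top',160+x/3.3,110+y/3.3,.045).round(3) for x,y in((510,343),(742,387),(728,477),(494,430))])
print('side',proj('side',b),proj('side',r))
print(off([b[0],b[1],.26]),off([r[0],r[1],.26]))
E
```

```text
beater [ 0.53249923 -0.15306311  0.142     ] red [0.5138889  0.07881393 0.126     ] white [0.50255521 0.12706792 0.126     ] 0.04956711954513548 orange [ 0.57621501 -0.04688205  0.12      ] hook [ 0.51387878 -0.27201589  0.048     ] caddy corners [array([ 0.576, -0.126,  0.045]), array([ 0.54 , -0.313,  0.045]), array([ 0.468, -0.299,  0.045]), array([ 0.505, -0.113,  0.045])]
side [280.34858859 231.24742975] [251.16318481 186.25905893]
[-0.5491 -0.5766 -0.0026] [-0.4391 -0.3717 -0.0026]
```

```bash
python3 -m handwheel '[{"offset":[-0.439,-0.372,0.015],"yaw":0},{"offset":[-0.439,-0.372,0.015],"yaw":0},{"offset":[-0.439,-0.372,0.015],"yaw":0},{"offset":[-0.439,-0.372,0.015],"yaw":0},{"offset":[-0.439,-0.372,0.015],"yaw":0},{"offset":[-0.439,-0.372,0.015],"yaw":0},{"offset":[-0.439,-0.372,0.015],"yaw":0},{"offset":[-0.439,-0.372,0.015],"yaw":0},{"offset":[-0.439,-0.372,0.015],"yaw":0},{"offset":[-0.439,-0.372,0.015],"yaw":0},{"offset":[-0.439,-0.372,0.015],"yaw":0},{"offset":[-0.439,-0.372,0.015],"yaw":0},{"offset":[-0.439,-0.372,0.015],"yaw":0},{"offset":[-0.439,-0.372,0.015],"yaw":0},{"offset":[-0.439,-0.372,0.015],"yaw":0},{"offset":[-0.439,-0.372,0.015],"yaw":0},{"offset":[-0.439,-0.372,0.015],"yaw":0},{"offset":[-0.439,-0.372,0.015],"yaw":0}]' 0
cat >> h.py <<'E'
def redmask(im,lo=(0,110,50)):
    h=cv2.cvtColor(im,cv2.COLOR_RGB2HSV);return (((h[...,0]<7)|(h[...,0]>173))&(h[...,1]>130)&(h[...,2]>60)).astype(np.uint8)
E
python3 - <<'E'
from h import *
im=snap('wrist','w1.png');m=redmask(im)
n,l,s,c=cv2.connectedComponentsWithStats(m);i=1+s[1:,4].argmax();print(s[i],c[i],manip.get_obs()['tcp_pos'],manip.get_obs()['tcp_rot'],manip.get_obs()['joint_pos'],manip.get_obs()['time'])
cs,_=cv2.findContours((l==i).astype(np.uint8),0,1);e=cv2.fitEllipse(cv2.convexHull(cs[0]));print(e,ray('wrist',*e[0],.126))
x,y=map(int,e[0]);cv2.imwrite('pics/w1c.png',cv2.resize(im[max(0,y-60):y+60,max(0,x-60):x+60,::-1],None,fx=5,fy=5))
E
```

```text
time: 2.15
tcp_pos: [0.5132, 0.0802, 0.2424]
tcp_rot: [180.0, -0.0, 156.5]
ft_force: [1.5, 0.8, 0.2]
finger_gap: 1.0
finger_force: 0.0
[ 259  188   44   45 1374] [280.80422125 210.21761281] [0.51316111 0.08024922 0.24243392] [ 1.79971890e+02 -2.68137089e-02  1.56507395e+02] [-22.74511311  19.15698154  10.95292425 109.22030409  -4.58454918
  52.04122966  56.94616998] 2.2
((280.7740783691406, 210.07144165039062), (43.14850997924805, 44.92531967163086), 17.160457611083984) [0.51317678 0.08201234 0.126     ]
```

View pics/w1c.png

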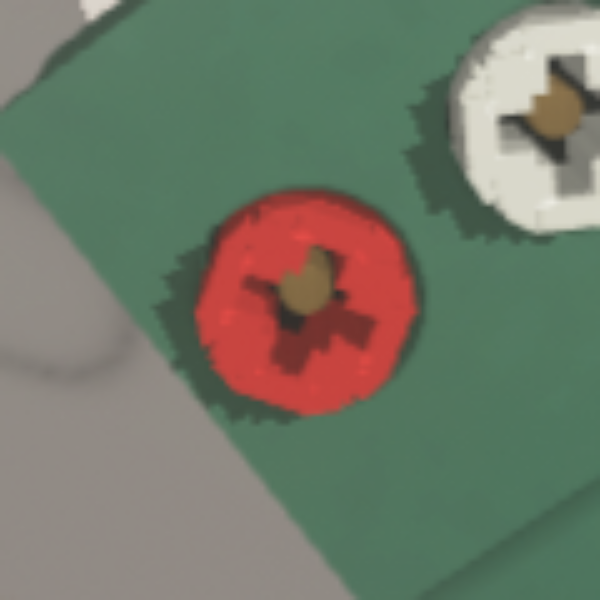

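The crop shows the red socket centred at about pixel (281,211) in the wrist picture. Its slots are turned about 20° in the image, and the white socket is at upper right. I'll fit the cross, then turn half round for a second view that cancels the camera bias.

```bash
cat >> h.py <<'E'
def sock(im,p0,z=.126):
    s=.00025;n=160;g=(np.arange(n)-n/2+.5)*s
    m=manip.camera_model('wrist');K=np.array(m['intrinsics']);T=np.array(m['extrinsics'])
    X,Y=np.meshgrid(p0[0]+g,p0[1]+g);P=np.stack([X,Y,0*X+z],-1)-T[:3,3]
    q=P@T[:3,:3]@K.T;q=(q[...,:2]/q[...,2:]).astype(np.float32)
    w=cv2.remap(im,q[...,0],q[...,1],1);f=cv2.GaussianBlur(w[...,0].astype(np.float32),(0,0),1.5)
    f=255-f;U,V=np.meshgrid(g,g);best=None
    from itertools import product
    for dx,dy,a in product(np.arange(-4,4.1,.5)*1e-3,np.arange(-4,4.1,.5)*1e-3,range(0,90,3)):
        t=np.radians(a);u=(U-dx)*np.cos(t)+(V-dy)*np.sin(t);v=-(U-dx)*np.sin(t)+(V-dy)*np.cos(t)
        A=((abs(u)<.003)&(abs(v)<.011))|((abs(v)<.003)&(abs(u)<.011));R=(u*u+v*v<.015**2)&~A
        sc=f[A].mean()-f[R].mean()-.5*f[R].std()
        if best is None or sc>best[0]: best=(sc,p0[0]+dx,p0[1]+dy,a)
    return best,w
E
python3 - <<'E'
from h import *
im=cv2.imread('pics/w1.png')[:,:,::-1].copy();p=ray('wrist',281,211,.126);print(p)
b,w=sock(im,p);print(b,sock(im,np.array(b[1:3]))[0])
E
python3 -m handwheel '[{"offset":[0,0,0],"yaw":-90},{"offset":[0,0,0],"yaw":-90},{"offset":[0,0,0],"yaw":-90},{"offset":[0,0,0],"yaw":-90},{"offset":[0,0,0],"yaw":-90},{"offset":[0,0,0],"yaw":-90},{"offset":[0,0,0],"yaw":-90},{"offset":[0,0,0],"yaw":-90},{"offset":[0,0,0],"yaw":-90},{"offset":[0,0,0],"yaw":-90},{"offset":[0,0,0],"yaw":-90},{"offset":[0,0,0],"yaw":-90},{"offset":[0,0,0],"yaw":-90}]'; python3 -m handwheel '[{"offset":[0,0,0],"yaw":-90},{"offset":[0,0,0],"yaw":-90},{"offset":[0,0,0],"yaw":-90},{"offset":[0,0,0],"yaw":-90},{"offset":[0,0,0],"yaw":-90},{"offset":[0,0,0],"yaw":-90},{"offset":[0,0,0],"yaw":-90},{"offset":[0,0,0],"yaw":-90},{"offset":[0,0,0],"yaw":-90},{"offset":[0,0,0],"yaw":-90},{"offset":[0,0,0],"yaw":-90},{"offset":[0,0,0],"yaw":-90},{"offset":[0,0,0],"yaw":-90},{"offset":[0,0,0],"yaw":-90}]'
python3 - <<'E'
from h import *
o=manip.get_obs();print(o['tcp_pos'],o['tcp_rot'],o['joint_pos'])
im=snap('wrist','w2.png');m=redmask(im)
n,l,s,c=cv2.connectedComponentsWithStats(m);i=1+s[1:,4].argmax();print(s[i],c[i]);p=ray('wrist',c[i][0],c[i][1]+.8,.126)
b,w=sock(im,p);print(p,b);cv2.imwrite('pics/w2r.png',cv2.resize(w[:,:,::-1],None,fx=3,fy=3))
E
```

```text
[0.51394522 0.0818741  0.126     ]
(np.float32(60.882664), np.float64(0.5144452190384179), np.float64(0.08187410020286692), 45) (np.float32(60.882664), np.float64(0.5144452190384179), np.float64(0.08187410020286692), 45)
time: 3.28
tcp_pos: [0.5133, 0.08, 0.2425]
tcp_rot: [180.0, 0.0, -113.1]
ft_force: [0.4, -0.1, 1.9]
finger_gap: 0.999
finger_force: 0.0
time: 4.45
tcp_pos: [0.4833, 0.135, 0.172]
tcp_rot: [179.5, -8.8, -38.6]
ft_force: [1.1, 0.0, 0.5]
finger_gap: 0.998
finger_force: 0.0
[0.48334608 0.13504612 0.17195769] [179.50511161  -8.79775308 -38.64984378] [ 27.58291209  44.08851387 -72.65116995 115.10655755  58.90219113
  63.9546671  157.9337189 ]
[ 288  127   60   60 2380] [318.24033613 156.29537815]
[0.51159699 0.08252442 0.126     ] (np.float32(35.200592), np.float64(0.5115969892709619), np.float64(0.08302442233072382), 48)
```

The turn had the wrong sign: a positive row yaw lowers the world yaw, so joint 7 ran to its end. I'll unwind.

```bash
python3 -m handwheel '[{"offset":[0,0,-0.03],"yaw":14},{"offset":[0,0,-0.03],"yaw":14},{"offset":[0,0,-0.03],"yaw":14},{"offset":[0,0,-0.03],"yaw":14}]'; python3 -c "
from rig import manip;o=manip.get_obs();print(o['joint_pos'])"
```

```text
time: 4.83
tcp_pos: [0.4808, 0.1363, 0.2021]
tcp_rot: [-178.4, -8.7, -53.0]
ft_force: [-0.5, -0.7, -0.2]
finger_gap: 1.0
finger_force: 0.0
[ 27.49664998  38.57719455 -71.43049615 114.06516118  52.5209748
  62.90093853 148.32519697]
```

```bash
cat >> h.py <<'E'
from scipy.spatial.transform import Rotation as Ro
def st():
    o=manip.get_obs();R=Ro.from_euler('xyz',o['tcp_rot'],degrees=True).as_matrix();return o,R
def off(p):
    o,R=st();return (R.T@(np.array(p)-o['tcp_pos'])).round(4)
def rep():
    o,R=st();print(round(o['time'],2),'p',o['tcp_pos'].round(4),'rot',o['tcp_rot'].round(2),'z',R[:,2].round(3),'q',o['joint_pos'].round(1),'F',o['ft_force'].round(1),'gap',round(o['finger_gap'],3),round(o['finger_force'],1))
E
python3 -c "
from h import *
rep();print(off([.40,-.32,.28]))"
```

```text
4.83 p [0.4808 0.1363 0.2021] rot [-178.43   -8.67  -52.97] z [ 0.113 -0.104 -0.988] q [ 27.5  38.6 -71.4 114.1  52.5  62.9 148.3] F [-0.5 -0.7 -0.2] gap 1.0 0.0
[ 0.3238  0.3384 -0.0387]
```

```bash
python3 -m handwheel '[{"offset":[0.324,0.338,-0.039],"yaw":90},{"offset":[0.324,0.338,-0.039],"yaw":90},{"offset":[0.324,0.338,-0.039],"yaw":90},{"offset":[0.324,0.338,-0.039],"yaw":90},{"offset":[0.324,0.338,-0.039],"yaw":90},{"offset":[0.324,0.338,-0.039],"yaw":90},{"offset":[0.324,0.338,-0.039],"yaw":90},{"offset":[0.324,0.338,-0.039],"yaw":90},{"offset":[0.324,0.338,-0.039],"yaw":90},{"offset":[0.324,0.338,-0.039],"yaw":90},{"offset":[0.324,0.338,-0.039],"yaw":90},{"offset":[0.324,0.338,-0.039],"yaw":90},{"offset":[0.324,0.338,-0.039],"yaw":90},{"offset":[0.324,0.338,-0.039],"yaw":90}]' >/dev/null; python3 -c "
from h import *
rep();print(off([.25,-.2,.28]))"
```

```text
6.0 p [ 0.398 -0.321  0.279] rot [-171.48    1.55 -143.04] z [ 0.111 -0.102 -0.989] q [ 83.4  21.5 -60.9 111.6  27.3  52.1 136.5] F [0.1 0.8 0.1] gap 1.003 0.0
[ 0.0455  0.1833 -0.0298]
```

```bash
python3 -m handwheel '[{"offset":[0,0,0],"yaw":90},{"offset":[0,0,0],"yaw":90},{"offset":[0,0,0],"yaw":90},{"offset":[0,0,0],"yaw":90},{"offset":[0,0,0],"yaw":90},{"offset":[0,0,0],"yaw":90},{"offset":[0,0,0],"yaw":90},{"offset":[0,0,0],"yaw":90},{"offset":[0,0,0],"yaw":90},{"offset":[0,0,0],"yaw":90},{"offset":[0.18,-0.04,-0.03],"yaw":90},{"offset":[0.18,-0.04,-0.03],"yaw":90},{"offset":[0.18,-0.04,-0.03],"yaw":90},{"offset":[0.18,-0.04,-0.03],"yaw":90}]' >/dev/null; python3 -c "
from h import *
rep();print(off([.25,-.2,.28]))"
```

```text
7.17 p [ 0.2881 -0.4421  0.3067] rot [178.44   8.52 127.1 ] z [ 0.111 -0.102 -0.989] q [ 86.7  15.2 -39.5 108.   11.   51.9  79.9] F [ 1.  -0.2  0.7] gap 0.998 0.0
[ 0.2176  0.1157 -0.0025]
```

```bash
python3 -m handwheel '[{"offset":[0.218,0.116,0],"yaw":0},{"offset":[0.218,0.116,0],"yaw":0},{"offset":[0.218,0.116,0],"yaw":0},{"offset":[0.218,0.116,0],"yaw":0},{"offset":[0.218,0.116,0],"yaw":0},{"offset":[0.218,0.116,0],"yaw":0}]' >/dev/null; python3 -c "
from h import *
rep();print(off([.2,-.16,.28]))"
```

```text
7.67 p [ 0.251  -0.1969  0.2761] rot [178.52   8.44 127.24] z [ 0.109 -0.101 -0.989] q [ 84.2 -11.2 -48.1 134.3 -10.4  45.1  80.2] F [0.9 0.1 1. ] gap 0.999 0.0
[ 0.059  -0.018  -0.0132]
```

```bash
python3 -m handwheel '[{"offset":[0.09,-0.03,0],"yaw":0},{"offset":[0.09,-0.03,0],"yaw":0},{"offset":[0.09,-0.03,0],"yaw":0}]' >/dev/null; python3 -c "
from h import *
rep();print(off([.15,-.12,.28]))"
```

```text
7.92 p [ 0.2043 -0.1722  0.2882] rot [178.69   6.71 126.82] z [ 0.088 -0.08  -0.993] q [ 90.3 -21.3 -45.6 137.2 -19.6  52.6  93.9] F [-0.9  0.2  1.3] gap 1.0 0.0
[ 0.0748 -0.0122 -0.0008]
```

It works: the tilt fell from 8.6° to 6.8°. I'll keep pushing inward.

```bash
python3 -m handwheel '[{"offset":[0.12,-0.03,0],"yaw":0},{"offset":[0.12,-0.03,0],"yaw":0},{"offset":[0.12,-0.03,0],"yaw":0},{"offset":[0.12,-0.03,0],"yaw":0}]' >/dev/null; python3 -c "
from h import *
rep();print(off([.1,-.08,.28]))"
```

```text
8.25 p [ 0.1874 -0.1559  0.3086] rot [179.35   5.09 127.33] z [ 0.063 -0.064 -0.996] q [ 60.7 -21.4 -24.  137.3  -9.3  57.6  79.8] F [-0.2 -0.4  0. ] gap 1.004 0.0
[ 0.1155 -0.0237  0.0182]
```

```bash
python3 -m handwheel '[{"offset":[0.06,-0.01,0.08],"yaw":0},{"offset":[0.06,-0.01,0.08],"yaw":0},{"offset":[0.06,-0.01,0.08],"yaw":0},{"offset":[0.06,-0.01,0.08],"yaw":0}]' >/dev/null; python3 -c "
from h import *
rep();print(off([.1,-.08,.28]))"
```

```text
8.58 p [ 0.1974 -0.1578  0.2817] rot [179.7    3.54 127.52] z [ 0.042 -0.046 -0.998] q [ 93.  -21.4 -49.4 137.3 -19.5  54.9  93.7] F [-0.4 -0.2  0.3] gap 0.999 0.0
[ 0.1209 -0.0298 -0.006 ]
```

```bash
python3 -m handwheel '[{"offset":[0.06,-0.01,0.06],"yaw":0},{"offset":[0.06,-0.01,0.06],"yaw":0},{"offset":[0.06,-0.01,0.06],"yaw":0},{"offset":[0.06,-0.01,0.06],"yaw":0},{"offset":[0.06,-0.01,0.06],"yaw":0}]' >/dev/null; python3 -c "
from h import *
rep();print(off([.1,-.08,.28]))"
```

```text
9.0 p [ 0.2044 -0.1565  0.2638] rot [-179.89    2.01  127.09] z [ 0.02  -0.029 -0.999] q [105.6 -21.4 -61.1 137.2 -22.9  53.6  96.7] F [-1.  -0.3 -0.1] gap 1.004 0.0
[ 0.1233 -0.0372 -0.0204]
```

```bash
python3 -m handwheel '[{"offset":[0.06,0,0.05],"yaw":0},{"offset":[0.06,0,0.05],"yaw":0},{"offset":[0.06,0,0.05],"yaw":0},{"offset":[0.06,0,0.05],"yaw":0},{"offset":[0.06,0,0.05],"yaw":0},{"offset":[0.06,0,0.05],"yaw":0}]' >/dev/null; python3 -c "
from h import *
rep();print(off([.5,-.155,.28]))"
```

```text
9.5 p [ 0.2164 -0.1397  0.251 ] rot [-179.32    0.49  126.98] z [-0.004 -0.014 -1.   ] q [109.3 -21.4 -68.7 137.2 -24.1  53.   93.9] F [ 0.3 -0.9  0. ] gap 1.002 0.0
[-0.183  0.217 -0.03 ]
```

```bash
python3 -c "
from h import *
print(off([.5325,-.156,.265]))"; python3 -m handwheel '[{"offset":[-0.203,0.243,-0.015],"yaw":0},{"offset":[-0.203,0.243,-0.015],"yaw":0},{"offset":[-0.203,0.243,-0.015],"yaw":0},{"offset":[-0.203,0.243,-0.015],"yaw":0},{"offset":[-0.203,0.243,-0.015],"yaw":0},{"offset":[-0.203,0.243,-0.015],"yaw":0},{"offset":[-0.203,0.243,-0.015],"yaw":0},{"offset":[-0.203,0.243,-0.015],"yaw":0},{"offset":[-0.203,0.243,-0.015],"yaw":0},{"offset":[-0.203,0.243,-0.015],"yaw":0},{"offset":[-0.203,0.243,-0.015],"yaw":0}]' >/dev/null; python3 -c "
from h import *
rep();im=snap('wrist','b1.png');
for r in manip.spot_in('beater','wrist'): print(r)
print(proj('wrist',[.5325,-.156,.142]),proj('wrist',[.5325,-.156,.045]))"
```

```text
[-0.2032  0.2425 -0.0151]
10.42 p [ 0.5389 -0.1549  0.2636] rot [-179.59    0.43  127.01] z [-0.001 -0.01  -1.   ] q [ 52.7  33.1 -57.8  99.3  31.3  65.2  22.3] F [-0.1 -0.6  0.1] gap 1.002 0.0
{'box': [0.6571, 0.234, 0.8862, 0.3669], 'confidence': 0.8}
{'box': [0.4302, 0.3893, 0.543, 0.559], 'confidence': 0.71}
{'box': [0.3409, 0.5507, 0.3941, 0.6988], 'confidence': 0.34}
[278.82310306 208.50336851] [279.83700889 184.02603986]
```

View pics/b1.png

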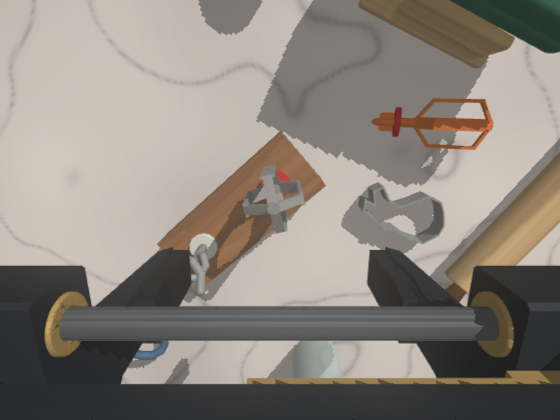

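The beater (steel cage, red collar) is at about (273,200) with its collar at (273,180). The orange look-alike is at (435,122) and the dough hook at (203,255). I choose the steel one in the caddy, and check it in a crop.

```bash
python3 -c "
from h import *
im=cv2.imread('pics/b1.png');cv2.imwrite('pics/b1c.png',cv2.resize(im[150:250,220:330],None,fx=6,fy=6,interpolation=cv2.INTER_CUBIC))"
```

```text
(no output)
```

View pics/b1c.png

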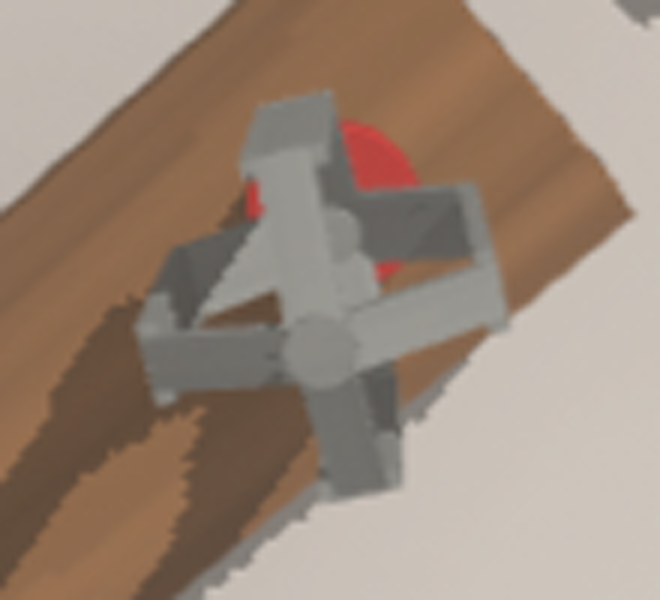

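```bash
python3 -c "
from h import *
f=lambda x,y,z:ray('wrist',220+x/6-.4,150+y/6-.4,z)[:2]
t,b,l,r=[f(*p,.130) for p in((280,160),(363,493),(148,367),(499,293))]
print((t+b)/2,(l+r)/2,np.linalg.norm(t-b),np.linalg.norm(l-r),np.degrees(np.arctan2(*(t-b)[::-1])),np.degrees(np.arctan2(*(r-l)[::-1])),'hub',f(320,348,.142))
m=redmask(cv2.imread('pics/b1.png')[:,:,::-1].copy());n,L,s,c=cv2.connectedComponentsWithStats(m);print(s[1:][s[1:,4]>30])
rep()"
```

```text
[ 0.52881903 -0.15895027] [ 0.52876589 -0.15892301] 0.04941691255743878 0.050221678064662705 140.3104703169045 49.514917888944034 hub [ 0.52829106 -0.15825239]
[[392 108   9  28 177]
 [277 170  13  11  87]]
10.52 p [ 0.5334 -0.1551  0.2634] rot [-179.3     0.35  127.01] z [-0.006 -0.012 -1.   ] q [ 53.1  32.8 -58.   99.9  31.2  65.2  22.4] F [-0.5 -0.2 -0.1] gap 1.0 0.0
```

Measured facing-strap widths are 49 to 50 mm, which matches the given 51. The straps lie at 50°/140°, centred near (0.534,-0.159). I'll turn to tool yaw 140 and centre over it.

```bash
python3 -c "
from h import *
print(off([.534,-.159,.2]),off([.534,-.159,.106]))"
```

```text
[-0.0031 -0.0011  0.0635] [-2.500e-03  1.000e-04  1.574e-01]
```

```bash
python3 -m handwheel '[{"offset":[-0.003,-0.001,0.03],"yaw":-7},{"offset":[-0.003,-0.001,0.04],"yaw":-13},{"offset":[-0.003,-0.001,0.04],"yaw":-13},{"offset":[-0.003,-0.001,0.04],"yaw":-13},{"offset":[-0.003,-0.001,0.04],"yaw":-13}]' >/dev/null; python3 -c "
from h import *
rep();im=snap('wrist','b2.png');print(proj('wrist',[.534,-.159,.142]));print(off([.534,-.159,.106]))
cv2.imwrite('pics/b2c.png',cv2.resize(im[130:290,190:370,::-1],None,fx=3.5,fy=3.5,interpolation=cv2.INTER_CUBIC))"
```

```text
10.93 p [ 0.5332 -0.1597  0.2256] rot [-179.22    0.36  139.74] z [-0.004 -0.015 -1.   ] q [ 53.7  36.6 -58.8 101.9  36.   62.6  31.8] F [ 0.4 -1.  -0.1] gap 0.997 0.0
[281.35580124 223.04724759]
[0.0009 0.0024 0.1198]
```

View pics/b2c.png

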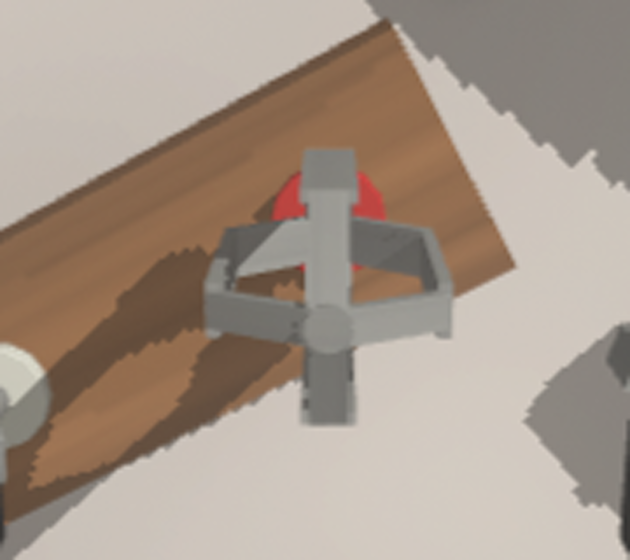

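The straps are now squared to the fingers, with the hub at pixel (283.7,223.7), within 2 px of the prediction. I'll descend and grip.

```bash
python3 -m handwheel '[{"offset":[0.001,0.004,0.03],"yaw":0},{"offset":[0.001,0.004,0.065],"yaw":0},{"offset":[0.001,0.004,0.1],"yaw":0},{"offset":[0.001,0.004,0.119],"yaw":0},{"offset":[0.001,0.004,0.119],"yaw":0},{"offset":[0.001,0.004,0.119],"yaw":0}]' && python3 -m handwheel '[{"offset":[0,0,0],"yaw":0},{"offset":[0,0,0],"yaw":0},{"offset":[0,0,0],"yaw":0},{"offset":[0,0,0],"yaw":0},{"offset":[0,0,0],"yaw":0},{"offset":[0,0,0],"yaw":0},{"offset":[0,0,0],"yaw":0},{"offset":[0,0,0],"yaw":0}]' 0.6 40; python3 -c "
from h import *
rep()"
```

```text
time: 11.48
tcp_pos: [0.5349, -0.1572, 0.1063]
tcp_rot: [-179.2, 0.3, 139.9]
ft_force: [1.1, 0.3, 0.0]
finger_gap: 1.0
finger_force: 0.0
time: 12.15
tcp_pos: [0.535, -0.1574, 0.106]
tcp_rot: [-179.2, 0.3, 139.9]
ft_force: [-1.2, -0.5, 3.9]
finger_gap: 0.577
finger_force: 40.0
12.15 p [ 0.535  -0.1574  0.106 ] rot [-179.22    0.34  139.93] z [-0.004 -0.014 -1.   ] q [ 48.   45.2 -51.1 105.9  45.6  52.1  24.6] F [-1.2 -0.5  3.9] gap 0.577 40.0
```

```bash
python3 -m handwheel '[{"offset":[0,0,-0.02],"yaw":0},{"offset":[0,0,-0.05],"yaw":0},{"offset":[0,0,-0.08],"yaw":0},{"offset":[0,0,-0.11],"yaw":0},{"offset":[0,0,-0.139],"yaw":0},{"offset":[0,0,-0.139],"yaw":0},{"offset":[0,0,-0.139],"yaw":0}]'>/dev/null; python3 -c "
from h import *
rep();im=snap('wrist','g1.png');o,R=st()
for h in (.036,.023): print(h,proj('wrist',o['tcp_pos']-h*R[:,2]))
print(off([.513,.0825,o['tcp_pos'][2]]))
cv2.imwrite('pics/g1c.png',cv2.resize(im[190:400,150:430,::-1],None,fx=2.8,fy=2.8,interpolation=cv2.INTER_CUBIC))"
```

```text
12.73 p [ 0.5361 -0.1555  0.2456] rot [-179.27    0.44  139.92] z [-0.002 -0.015 -1.   ] q [ 53.8  35.4 -59.8 100.6  34.7  64.5  32.6] F [ 0.8 -0.6 -1. ] gap 0.575 40.0
0.036 [278.81699306 337.53727738]
0.023 [278.78780044 314.65765023]
[ 0.1702  0.1679 -0.0033]
```

View pics/g1c.png

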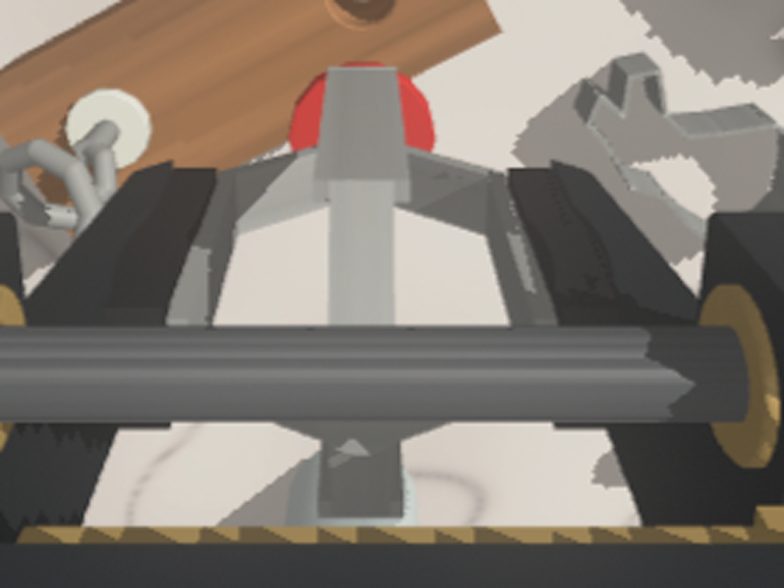

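```bash
python3 -c "
from h import *
from scipy.optimize import brentq
o,R=st()
for n,v,h,r in(('front up',254.3,.023,.0255),('rear up',374.6,.023,-.0255),('front low',214.3,-.023,.0255),('collar up',211.4,-.055,.016),('collar lo',211.4,-.061,.016)):
    f=lambda x0:proj('wrist',o['tcp_pos']+(x0+r)*R[:,0]-h*R[:,2])[1]-v
    print(n,brentq(f,-.03,.03))
"
```

```text
front up -0.0012374235986714022
rear up -0.0015990830857361082
front low -0.00035222673225102037
collar up 0.0013584036396798083
collar lo -0.0003778244383204729
```

The beater is held square by two straps, with its collar centred at pixel (279,~225) and its axis within about 1 mm of the TCP. I'll move over the socket.

```bash
python3 -c "
from h import *
rep();print(off([.5143,.0827,.245]))"; python3 -m handwheel '[{"offset":[0.169,0.169,-0.003],"yaw":4},{"offset":[0.169,0.169,-0.003],"yaw":4},{"offset":[0.169,0.169,-0.003],"yaw":4},{"offset":[0.169,0.169,-0.003],"yaw":4},{"offset":[0.169,0.169,-0.003],"yaw":4},{"offset":[0.169,0.169,-0.003],"yaw":4},{"offset":[0.169,0.169,-0.003],"yaw":4},{"offset":[0.169,0.169,-0.003],"yaw":4},{"offset":[0.169,0.169,-0.003],"yaw":4},{"offset":[0.169,0.169,-0.003],"yaw":4}]'>/dev/null; python3 -c "
from h import *
rep();im=snap('wrist','f1.png');o,R=st()
print(off([.5143,.0827,.245]),proj('wrist',[.5141,.0814,.126]))
cv2.imwrite('pics/f1c.png',cv2.resize(im[130:260,200:360,::-1],None,fx=4.5,fy=4.5,interpolation=cv2.INTER_CUBIC))"
```

```text
12.78 p [ 0.5351 -0.1556  0.2442] rot [-179.19    0.31  139.92] z [-0.005 -0.014 -1.   ] q [ 53.8  35.5 -59.8 100.7  34.7  64.5  32.6] F [ 0.  -0.1 -1.9] gap 0.574 40.0
[ 0.1693  0.1689 -0.0041]
13.62 p [0.5148 0.0809 0.2433] rot [-179.14    0.33  135.8 ] z [-0.006 -0.015 -1.   ] q [ 31.   32.1 -60.5 105.6  32.2  62.2   3.8] F [ 0.5  0.2 -1.5] gap 0.578 40.0
[ 0.0017  0.0009 -0.0015] [280.492452   208.57043389]
```

View pics/f1c.png

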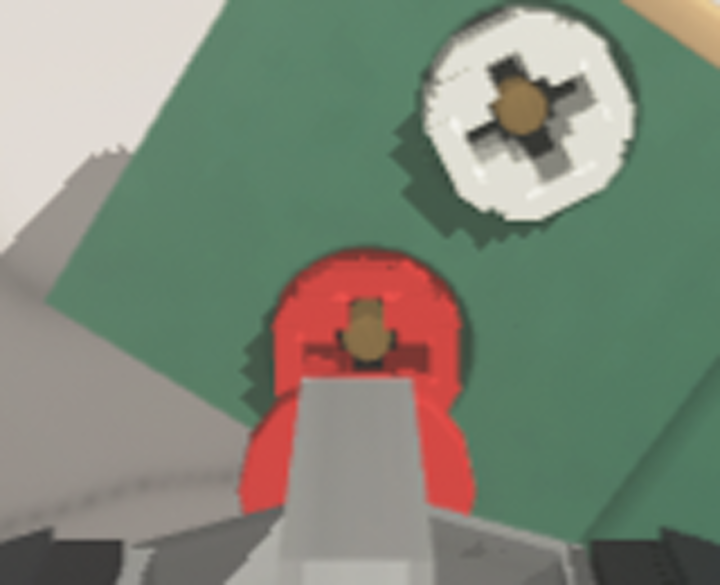

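The socket is visible above the collar. Its cross is centred at about pixel (281,209), square to the beater to within 1°, and offset about +1.5 mm in tool y and x. I'll shift and lower to just below contact.

```bash
python3 -m handwheel '[{"offset":[0.0016,0.0013,0],"yaw":0},{"offset":[0.0016,0.0013,0],"yaw":0},{"offset":[0.0016,0.0013,0.012],"yaw":0},{"offset":[0.0016,0.0013,0.024],"yaw":0},{"offset":[0.0016,0.0013,0.03],"yaw":0},{"offset":[0.0016,0.0013,0.034],"yaw":0},{"offset":[0.0016,0.0013,0.037],"yaw":0},{"offset":[0.0016,0.0013,0.037],"yaw":0}]' - 55; python3 -c "
from h import *
rep()"
```

```text
time: 14.33
tcp_pos: [0.5141, 0.0843, 0.2066]
tcp_rot: [-179.2, 0.3, 135.9]
ft_force: [-0.6, 0.6, -0.4]
finger_gap: 0.573
finger_force: 55.0
14.33 p [0.5141 0.0843 0.2066] rot [-179.2     0.32  135.95] z [-0.006 -0.014 -1.   ] q [ 28.9  34.7 -58.3 107.5  35.3  58.6   1.2] F [-0.6  0.6 -0.4] gap 0.573 55.0
```

```bash
python3 -m handwheel '[{"offset":[0,0,0.002],"yaw":0},{"offset":[0,0,0.004],"yaw":0},{"offset":[0,0,0.006],"yaw":0},{"offset":[0,0,0.008],"yaw":0},{"offset":[0,0,0.008],"yaw":0}]'; python3 -c "
from h import *
rep()"
```

```text
time: 14.75
tcp_pos: [0.5147, 0.0837, 0.1992]
tcp_rot: [-179.2, 0.4, 135.9]
ft_force: [1.5, -2.1, -1.6]
finger_gap: 0.569
finger_force: 55.0
14.75 p [0.5147 0.0837 0.1992] rot [-179.24    0.42  135.92] z [-0.004 -0.015 -1.   ] q [ 28.5  35.2 -57.7 107.9  36.   57.8   0.7] F [ 1.5 -2.1 -1.6] gap 0.569 55.0
```

```bash
python3 -m handwheel '[{"offset":[0,0,0.002],"yaw":0},{"offset":[0,0,0.004],"yaw":0},{"offset":[0,0,0.006],"yaw":0},{"offset":[0,0,0.008],"yaw":0},{"offset":[0,0,0.01],"yaw":0},{"offset":[0,0,0.01],"yaw":0},{"offset":[0,0,0.01],"yaw":0}]'; python3 -c "
from h import *
rep()"
```

```text
time: 15.33
tcp_pos: [0.5148, 0.0836, 0.1898]
tcp_rot: [-179.2, 0.4, 135.9]
ft_force: [-0.8, -3.0, 6.1]
finger_gap: 0.574
finger_force: 55.0
15.33 p [0.5148 0.0836 0.1898] rot [-179.23    0.44  135.91] z [-0.004 -0.015 -1.   ] q [ 28.   35.9 -57.1 108.3  36.8  57.    0. ] F [-0.8 -3.   6.1] gap 0.574 55.0
```

```bash
python3 -m handwheel '[{"offset":[0,0,0.0015],"yaw":0},{"offset":[0,0,0.003],"yaw":0},{"offset":[0,0,0.004],"yaw":0},{"offset":[0,0,0.004],"yaw":0},{"offset":[0,0,0.004],"yaw":0}]'; python3 -c "
from h import *
rep()"
```

```text
time: 15.75
tcp_pos: [0.5149, 0.0836, 0.1868]
tcp_rot: [-179.2, 0.5, 135.9]
ft_force: [-3.2, -4.5, 16.7]
finger_gap: 0.573
finger_force: 55.0
15.75 p [0.5149 0.0836 0.1868] rot [-179.21    0.48  135.9 ] z [-0.004 -0.016 -1.   ] q [ 27.8  36.1 -56.9 108.4  37.1  56.7  -0.3] F [-3.2 -4.5 16.7] gap 0.573 55.0
```

```bash
python3 -m handwheel '[{"offset":[0,0,0.001],"yaw":0},{"offset":[0,0,0.0015],"yaw":0},{"offset":[0,0,0.0015],"yaw":0},{"offset":[0,0,0.0015],"yaw":0}]'; python3 -c "
from h import *
rep();a=snap('side');w=snap('wrist')
u,v=map(int,proj('side',[.5145,.082,.14]));A=cv2.resize(a[v-40:v+40,u-40:u+40],(400,400),interpolation=2);B=cv2.resize(w[150:280,215:345],(400,400),interpolation=2)
cv2.imwrite('pics/end.png',np.hstack([A,B])[:,:,::-1])"
```

```text
time: 16.08
tcp_pos: [0.5149, 0.0836, 0.1866]
tcp_rot: [-179.2, 0.5, 135.9]
ft_force: [-8.3, -6.2, 30.4]
finger_gap: 0.574
finger_force: 55.0
16.08 p [0.5149 0.0836 0.1866] rot [-179.17    0.55  135.9 ] z [-0.003 -0.017 -1.   ] q [ 27.7  36.1 -56.8 108.4  37.2  56.7  -0.4] F [-8.3 -6.2 30.4] gap 0.574 55.0
```

View pics/end.png

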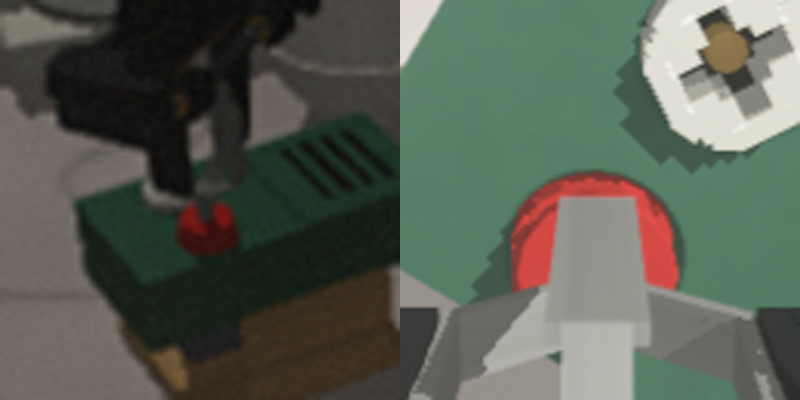

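The collar sits flush on the red socket: it is at a hard stop, and the TCP is at 186.6 mm against 187 mm expected. I'll hand in.

```bash
python3 -c "
from h import *
rep();print(manip.sign_off())"
```

```text
16.18 p [0.5149 0.0836 0.1866] rot [-179.17    0.55  135.9 ] z [-0.003 -0.017 -1.   ] q [ 27.7  36.1 -56.8 108.4  37.2  56.7  -0.4] F [-9.1 -7.  30.8] gap 0.573 55.0
the job is handed in; nothing more can be done
None
```

The red-collared beater is seated in the red socket with its collar flush, still gripped by the cage (55 N) and pressed home (about 31 N); I handed it in at 16.2 s, and no verdict was shown.

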